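# Raise the hold-down arm off the carburettor

### The arm

A 7-joint arm with a two-finger parallel gripper is mounted at the origin on the work surface. World frame = base frame: x ahead of the robot, y to its left, z up, the work surface at z = 0. Lengths are in m, angles in rad, forces in N, time in s.
With the tool pointing down it reaches from about 0.425 to 0.925 m from the base axis. Payload 6.8 kg.
Tool frame: the origin (TCP) lies on the front face of the gripper's body, between the roots of the fingers; the fingertips stand 73 mm ahead of it and the grasp point (between the pads) lies 54 mm ahead of it (bot.finger_overhang is the z of the fingertips in the tool frame, in m); z points along the fingers, y is the line along which they close (so a half turn about z gives the same grasp; the last joint's range is limited). The gripper opens to 85 mm and grips with 20 to 120 N. Pads are 22 mm wide; open, the fingers measure 114 mm over their backs; the gripper's body (76 mm by 85 mm) begins 54 mm behind the grasp point. The pads swing forward as they close: fully open they stand 13 mm farther back than shut.
Start: joints at [-1.306, 0.477, 0.022, 1.555, -0.011, 1.109, -0.083], TCP at [0.246, 0.629, 0.304] pointing down, gripper open.
Joint ranges: [-2.96, 2.96], [-0.34, 2.1], [-1.41, 1.46], [0.24, 2.44], [-1.37, 4.51], [0.17, 1.92], [-2.96, 2.96]. Speed limits (rad/s): [2.39, 2.39, 3.14, 3.14, 3.14, 3.14, 3.14].

### API

Orientations are given as a unit quaternion [w, x, y, z].
In Python, from station import bot gives the robot as it stands.
- The arm moves only by the tool servo_tool, never from a script. Its argument "motion" is one flat list of numbers, 7 for each row, row after row: the shift along the tool's x, y, z as a fraction of full scale, then the turn, a rotation vector about the tool's x, y, z as a fraction of full scale, then the closure, from 0 (fully open) to 1 (shut). In form: [tx, ty, tz, ax, ay, az, gripper, tx, ty, tz, ax, ay, az, gripper, ...]. A call has 1 to 5 rows; each row shifts and turns the commanded pose from where the row before left it, along the tool's axes as they then stand; what a row does not reach is not made up. Full scale, the value 1, is 0.02 m for a shift and 0.15 rad for a turn. A row lasts 1/8 s, in which the tool goes at most 62.5 mm and 10.7 degrees, less where a joint would pass 70% of its speed; a pose out of reach is approached as far as the arm can. A call with a number of a shift or a turn outside -1 to 1 is refused whole. A call with a gripper value outside its range is refused whole. The fingers move at their own pace and stop on an object; "grip_force" is the grip in N (left out, the last holds). Time passes only in rows, so rows that do not move let the fingers close. It gives the time, the measured TCP pose, the force, the opening and the grip force at its end, in the units of the state.
- bot.get_obs(): the state, without advancing time (a new reading comes with each control period).
- bot.read_camera(name): name is "side" or "top"; returns the picture (384x512x3 uint8, red, green, blue); there is no depth.
- bot.get_calibration(name): a dict with "mtx" (3x3 intrinsics, pixels), "rvec" (rotation vector, rad) and "tvec" (3), from world to camera coordinates, as OpenCV has them. Camera axes: x right, y down, z forward; pixel columns grow to the right and rows downward; lengths in m; the calibration is good to about 2 mm. A picture is of the moment at which its call begins. get_calibration takes no time and is no camera call.
- bot.hand_in(): hands the job in; it is judged then, once.
Trained networks look in the newest picture that a camera, given by its name, has taken for a name from the list of things; names that differ only in an ending like _2 or _b are one class to them, and where a whole thing is asked for, a point or a joint stands for the part that bears it (a point fixed in the world has none). Each returns a list of dicts, best first, with "p" (0 to 1); they miss things now and then, are a little off and sometimes report something else, mostly with a low value. They report only what shows in the picture. A call takes as long as a camera call. They do not tell look-alikes from the thing itself.
- bot.boxes_of(camera, name): "uv" ([column, row] in pixels, amid what is visible of it).
The state is a dict: "t": time; "q": joint angles; "joint_vel": joint speeds; "joint_torque": joint torques, N m; "eef_pos": TCP position; "tool_rot": TCP orientation; "contact_force": force on the tool from outside, world axes, zero at the start; "torque": the same for the moment, N m; "gripper_width": opening from 0.0 (shut) to 1.0 (fully open); "grasp_force": force on a finger pad.
Only numpy, scipy, OpenCV 4.12 (cv2) and the standard library are available. Lean on these libraries where they do the work, as an engineer would, in place of code of your own. Each camera call takes 0.05 s, during which the arm holds its last target. There are 200 camera calls.

### The job

On the carburettor stand two counterweighted hold-down arms lie over two parts. With the fingertips or the outside of the fingers, gently push up the front bar of the arm that lies over the carburettor, past its balance point, so that it swings back and stays fully raised by itself; never pinch the arm, force it, or fling it. Leave the arm over the piston down, leave both parts and everything else on the bench where they are, and finish clear of it all.

Things in the scene. Friction and masses are not known exactly. Their poses are not given: they have to be found in the camera images.
- stand: fixed twin hold-down stand: grey base plate 290 x 350 x 12 mm with two stations side by side, 220 mm apart along the stand's y. Origin on the bench (z = 0) midway between them; stand +x points away from the robot, +y to its left; yawed up to 0.45 rad. Each station has a pad with a part on it and a hinged arm above
- hold_left (a joint): hinge of the left (+y) hold-down arm, rad: 0 = down over its part (resting on its lower stop); grows as the front end is pushed up and back over the hinge; upper stop at 1.4. Below its balance point (about 0.8) it falls shut, beyond it falls open by itself, damped, to the upper stop
- left_bar (a point): centre of the left arm's push bar: black rubber-covered round bar, 20 mm diameter, 50 mm long, lying along the stand's y at the arm's front end, when down 200 mm in front of and 60 mm above the hinge axis (185 mm above the bench). Moves with the arm. A straight 14 mm rod runs from its middle to the hinge. Below and in front of it is free; the part under the arm begins about 55 mm behind it
- left_hinge (a point): centre of the left arm's hinge, 125 mm above the bench, 90 mm behind the stand's origin along its +x; the hinge axis runs along the stand's y. The arm weighs about 1 kg; its 76 mm round, 24 mm thick steel counterweight is centred 80 mm above and 12 mm in front of the hinge when down. Raising it at the bar takes about 2 to 5 N at first, less as it rises
- left_pad (a point): top centre of the left rubber pad, 92 mm across, 16 mm above the bench, 100 mm in front of the hinge
- hold_right (a joint): hinge of the right (-y) hold-down arm, rad: 0 = down over its part (resting on its lower stop); grows as the front end is pushed up and back over the hinge; upper stop at 1.4. Below its balance point (about 0.8) it falls shut, beyond it falls open by itself, damped, to the upper stop
- right_bar (a point): centre of the right arm's push bar: black rubber-covered round bar, 20 mm diameter, 50 mm long, lying along the stand's y at the arm's front end, when down 200 mm in front of and 60 mm above the hinge axis (185 mm above the bench). Moves with the arm. A straight 14 mm rod runs from its middle to the hinge. Below and in front of it is free; the part under the arm begins about 55 mm behind it
- right_hinge (a point): centre of the right arm's hinge, 125 mm above the bench, 90 mm behind the stand's origin along its +x; the hinge axis runs along the stand's y. The arm weighs about 1 kg; its 76 mm round, 24 mm thick steel counterweight is centred 80 mm above and 12 mm in front of the hinge when down. Raising it at the bar takes about 2 to 5 N at first, less as it rises
- right_pad (a point): top centre of the right rubber pad, 92 mm across, 16 mm above the bench, 100 mm in front of the hinge
- carb_center (a point): centre (half-way up) of the carburettor: loose bare-metal casting, about 80 x 60 x 75 mm tall, with a horizontal open bore 44 mm across, square float bowl below and a round cap on top; it stands on one of the two pads, either one. The arm's rubber foot ends 2 mm above its top
- piston_center (a point): centre (half-way up) of the piston: loose plain upright bare-metal cylinder, 72 mm across, 75 mm tall, with three dark rings; it stands on the other pad
- socket: loose bystander: upright steel wrench socket, 26 mm wide, 34 mm tall, on the stand's base plate between the two stations, near the front; origin at its underside centre
- jar: loose bystander: clear screw jar with a steel lid, 52 mm wide, 60 mm tall, on the stand's base plate between the two stations, near the back; origin at its underside centre
- screwdriver: loose bystander: screwdriver lying on the bench between robot and stand, roughly across the robot's view, under 40 mm high; origin at its underside centre
- hammer: loose bystander: hammer lying on the bench to the robot's left, under 50 mm high
- wrench: loose bystander: flat spanner lying on the bench to the robot's right, under 20 mm high
- spray: loose bystander: spray can, 66 mm wide, 200 mm tall, standing far left; origin at its underside centre
- drink: loose bystander: drinks can, 66 mm wide, 122 mm tall, standing far right; origin at its underside centre
Not all that is in view belongs to the job. What is shaped like the part that bears piston_center but orange, pink or purple is not meant.

How it is judged:
By the outcome, as a careful person would: the job done as asked, in the order asked, and still so for the second after the job is handed in, with the robot touching nothing.
It also fails if it takes over 38 s, if anything falls off the work surface, if the arm or the gripper's body presses on something with over 40 N, if the wrist force passes 120 N, or if a joint passes its speed limit or range.

## Working session

There is one attempt and no reset: what is moved stays moved. The work goes in short steps, Python scripts to look and compute and a tool call to move; the robot and the scene stay as the last step left them, time stands still between calls to the robot, and variables do not carry over. Pictures are saved under pics/ and viewed, at most 10 in all, crops included, and the job is handed in when it is done.

Besides the shell and the picture viewer there is one more tool, called after "Request:" by a JSON object that holds its "fn" and its "kwargs". servo_tool: Moves the arm, as the interface text tells. Shift numbers are shares of 0.02 m and turn numbers shares of 0.15 rad, none past 1 either way. Its arguments: {"type":"object","properties":{"motion":{"type":"array","items":{"type":"number","minimum":-1,"maximum":1}},"grip_force":{"type":"number"}},"required":["motion"]}

```bash
mkdir -p pics
cat > h.py <<'E'
import numpy as np,cv2
from station import bot
from scipy.spatial.transform import Rotation as R
def cal(n):
    c=bot.get_calibration(n);return np.array(c["mtx"]),np.array(c["rvec"],float),np.array(c["tvec"],float)
def proj(n,P):
    K,r,t=cal(n);return cv2.projectPoints(np.array(P,float).reshape(-1,1,3),r,t,K,None)[0].reshape(-1,2)
def onz(n,uv,z):
    K,r,t=cal(n);M=cv2.Rodrigues(r)[0];d=M.T@np.linalg.inv(K)@np.array([*uv,1.]);c=-M.T@t.ravel();return c+d*(z-c[2])/d[2]
def save(n,f):
    im=bot.read_camera(n);cv2.imwrite(f,im[:,:,::-1]);return im
E
python3 - <<'E'
from h import *
a=save("top","pics/a.png");b=save("side","pics/b.png")
for n in("top","side"):
  K,r,t=cal(n);print(n,-cv2.Rodrigues(r)[0].T@t.ravel())
  for k,z in dict(left_bar=.185,right_bar=.185,left_hinge=.125,right_hinge=.125,carb_center=.0535,piston_center=.0535,socket=.029,jar=.04,screwdriver=.015,spray=.1,drink=.06).items():
    print(n,k,[(np.round(d["uv"]).tolist(),round(d["p"],2),onz(n,d["uv"],z).round(3)[:2].tolist()) for d in bot.boxes_of(n,k)[:3]])
print(bot.get_obs())
E
```

```text
top [0.30701178 0.01897869 1.70768802]
top left_bar [([204.0, 184.0], 0.62, [0.606, 0.183]), ([234.0, 184.0], 0.46, [0.603, 0.07])]
top right_bar [([258.0, 165.0], 0.67, [0.674, -0.024])]
top left_hinge [([235.0, 183.0], 0.65, [0.619, 0.067])]
top right_hinge [([233.0, 185.0], 0.84, [0.612, 0.077]), ([256.0, 165.0], 0.28, [0.692, -0.018])]
top carb_center [([209.0, 193.0], 0.59, [0.594, 0.179])]
top piston_center [([308.0, 149.0], 0.81, [0.77, -0.239]), ([335.0, 176.0], 0.81, [0.652, -0.348]), ([256.0, 179.0], 0.67, [0.649, -0.02])]
top socket [([233.0, 182.0], 0.36, [0.643, 0.08])]
top jar [([259.0, 167.0], 0.62, [0.702, -0.033]), ([226.0, 175.0], 0.5, [0.672, 0.105]), ([232.0, 183.0], 0.28, [0.636, 0.083])]
top screwdriver [([261.0, 233.0], 0.58, [0.428, -0.032])]
top spray [([136.0, 187.0], 0.81, [0.619, 0.466])]
top drink [([362.0, 181.0], 0.64, [0.626, -0.456]), ([211.0, 190.0], 0.37, [0.603, 0.167])]
side [ 0.49852318 -1.07851344  1.20610862]
side left_bar [([274.0, 150.0], 0.67, [0.645, 0.164])]
side right_bar [([299.0, 193.0], 0.73, [0.702, -0.071])]
side left_hinge [([280.0,
[... 832 characters left out ...]
47699369,  0.0224006 ,  1.55535378, -0.01148822,
        1.10929767, -0.08305041]), 'joint_vel': array([ 1.60383521e-03, -1.48755972e-03, -8.98349814e-07,  6.42943119e-04,
        1.50778537e-04,  4.24410323e-04,  2.37853270e-03]), 'joint_torque': array([ 5.50838922e-04, -5.96333849e+01,  1.60660475e+00, -2.81537783e+01,
        1.24781139e-02,  1.66219797e-03, -1.17763616e-05]), 'eef_pos': array([0.24585652, 0.62867296, 0.30393171]), 'tool_rot': array([2.40364522e-06, 1.85302667e-01, 9.82681495e-01, 3.80236169e-05]), 'contact_force': array([ 0.70495678, -0.37749044,  0.34807028]), 'torque': array([0.01035769, 0.03296049, 0.03205532]), 'grasp_force': 0.0, 'gripper_width': 0.9982185813724335}
```

View pics/a.png

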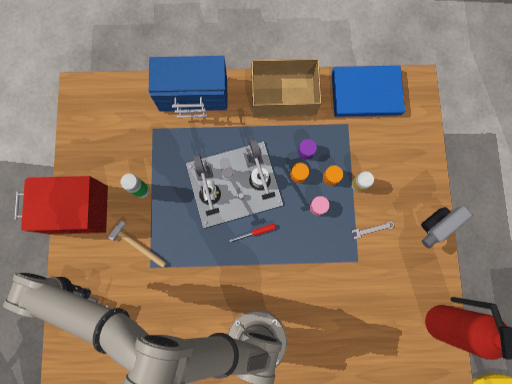

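View pics/b.png

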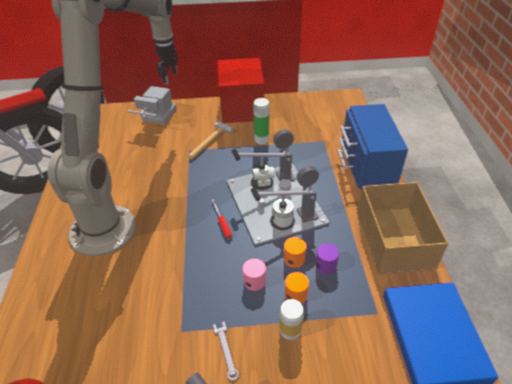

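The pictures show the plate at about (235,183) in top and (277,205) in side. Candidates for the carburettor are the left part at top (209,193) / side (264,178) and the right part at top (260,180) / side (284,212). Orange, pink and purple cylinders on the mat are decoys. I'll check with a close crop.

Run:
```python
import cv2,numpy as np
a=cv2.imread("pics/a.png")[135:235,175:295];b=cv2.imread("pics/b.png")[120:245,215:335]
a=cv2.resize(a,(400,333),interpolation=3);a=cv2.copyMakeBorder(a,0,84,0,0,0);b=cv2.resize(b,(400,417),interpolation=3)
cv2.imwrite("pics/c.png",np.hstack([a,b]))
```

```text
(no output)
```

View pics/c.png

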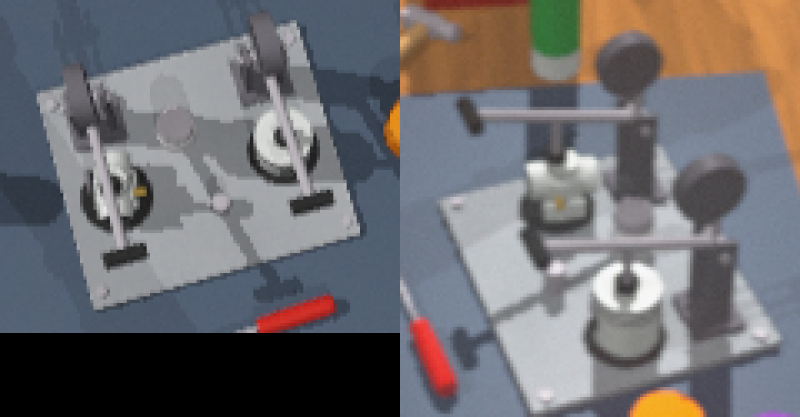

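The crop shows the carburettor (bowl, brass fitting) under the left arm and the piston under the right arm, so the left arm is the one to raise. Left bar at top (212,211.5) / side (236,154.5); right bar at top (268.6,196) / side (256,195).

```bash
cat > fit.py <<'E'
from h import *
from scipy.optimize import least_squares
def S(p,P): 
    c,s=np.cos(p[2]),np.sin(p[2]);P=np.array(P,float);return np.c_[p[0]+c*P[:,0]-s*P[:,1],p[1]+s*P[:,0]+c*P[:,1],P[:,2]]
E
python3 - <<'E'
from fit import *
T=lambda l:[(175+.3*u,135+.3*v) for u,v in l]
D=lambda l:[(215+.3*(u-400),120+.3*v) for u,v in l]
bars=[[-.11,.11,.185],[-.11,-.11,.185]]
tt=T([(124,255),(312,203)]);ss=D([(470,115),(537,250)])
tc=T([(97,309),(40,95),(300,22),(358,233)])
def f(p):
    c=[[x+p[3],y,.012] for x,y in((-.145,.175),(.145,.175),(.145,-.175),(-.145,-.175))]
    return np.r_[(proj("top",S(p,bars))-tt).ravel(),(proj("side",S(p,bars))-ss).ravel(),.5*(proj("top",S(p,c))-tc).ravel()]
r=least_squares(f,[.65,.07,.2,0]);p=r.x;print(p.round(4),f(p).round(1))
L=S(p,[[-.11,.11,.185],[.09,.11,.125],[-.01,.11,.05],[-.19,.11,.15],[-.15,.11,.15]]);print(L.round(3))
M=np.cos(p[2])
for n in("top","side"):print(n,bot.boxes_of(n,"screwdriver")[:1])
print("yaw",p[2],R.from_quat(np.roll(bot.get_obs()["tool_rot"],-1)).as_matrix().round(3))
E
```

```text
[0.6359 0.0722 0.2503 0.0016] [ 0.5 -0.5  0.2 -0.7 -0.2  0.  -0.8 -0.7 -0.4  0.2 -0.5 -0.3 -0.2 -0.1
  0.8  0.2]
[[0.502 0.151 0.185]
 [0.696 0.201 0.125]
 [0.599 0.176 0.05 ]
 [0.425 0.132 0.15 ]
 [0.463 0.142 0.15 ]]
top [{'uv': [260.9, 232.8], 'p': 0.58}]
side [{'uv': [223.1, 230.2], 'p': 0.74}]
yaw 0.2503071644187173 [[-0.931  0.364 -0.   ]
 [ 0.364  0.931  0.   ]
 [ 0.    -0.    -1.   ]]
```

```bash
cat > plan.py <<'E'
from fit import *
yaw=.2503; BAR=np.array([.502,.151,.185]); HIN=np.array([.696,.201,.125])
u=np.array([np.cos(yaw),np.sin(yaw),0]);v=np.array([-u[1],u[0],0]);k=np.array([0,0,1.])
def ori(a): d=np.cos(a)*u-np.sin(a)*k; return R.from_matrix(np.c_[np.cross(v,d),v,d])
def tcp(th,a,reach=.061,off=.021):  # bar at angle th, tool pitch a, contact geometry
    r=BAR-HIN; c=HIN+R.from_rotvec(v*th).apply(r); d=np.cos(a)*u-np.sin(a)*k; n=np.sin(a)*u+np.cos(a)*k
    return c-reach*d-off*n
def now():
    o=bot.get_obs(); return o["eef_pos"],R.from_quat(np.roll(o["tool_rot"],-1)),o
def plan(wps,step=.02,turn=.15,g=1):
    p,q,o=now(); rows=[]
    for P,Q in wps:
        dp=P-p; n=int(np.ceil(max(np.linalg.norm(dp)/step,(q.inv()*Q).magnitude()/turn,1)))
        for i in range(n):
            s=q.inv().apply((P-p)/(n-i))/.02; w=(q.inv()*Q).as_rotvec()/(n-i)/.15
            s=s.round(2).clip(-1,1); w=w.round(2).clip(-1,1)
            rows.append([*s,*w,g]); p=p+q.apply(s*.02); q=q*R.from_rotvec(w*.15)
    for i in range(0,len(rows),5): print([float(x) for r in rows[i:i+5] for x in r])
def stat():
    p,q,o=now(); print("t",o["t"],"p",p.round(3),"rel bar u,v,z",((p-BAR)@u).round(3),((p-BAR)@v).round(3),(p-BAR)[2].round(3),"d",q.as_matrix()[:,2].round(3),"F",o["contact_force"].round(1),"q",o["q"].round(2),"gw",round(o["gripper_width"],2))
E
python3 - <<'E'
from plan import *
stat();print(bot.finger_overhang)
A=np.array([.40,.125,.28]);
plan([(A,ori(1.2))])
E
```

```text
t 1.3 p [0.246 0.629 0.304] rel bar u,v,z -0.13 0.526 0.119 d [-0.  0. -1.] F [ 0.1 -0.1  0.1] q [-1.31  0.48  0.02  1.56 -0.01  1.11 -0.08] gw 1.0
0.0726
[-0.61, -0.76, 0.04, -0.03, -0.09, -0.15, 1.0, -0.59, -0.78, 0.05, -0.03, -0.09, -0.15, 1.0, -0.57, -0.79, 0.05, -0.03, -0.09, -0.15, 1.0, -0.55, -0.8, 0.06, -0.03, -0.09, -0.15, 1.0, -0.53, -0.82, 0.06, -0.03, -0.09, -0.15, 1.0]
[-0.51, -0.83, 0.06, -0.03, -0.09, -0.15, 1.0, -0.49, -0.84, 0.07, -0.03, -0.09, -0.15, 1.0, -0.47, -0.85, 0.07, -0.03, -0.09, -0.15, 1.0, -0.45, -0.86, 0.07, -0.03, -0.09, -0.15, 1.0, -0.43, -0.87, 0.07, -0.03, -0.09, -0.15, 1.0]
[-0.41, -0.88, 0.08, -0.03, -0.09, -0.15, 1.0, -0.39, -0.89, 0.08, -0.03, -0.09, -0.15, 1.0, -0.37, -0.9, 0.08, -0.03, -0.09, -0.15, 1.0, -0.35, -0.91, 0.08, -0.03, -0.09, -0.15, 1.0, -0.33, -0.92, 0.08, -0.03, -0.09, -0.15, 1.0]
[-0.3, -0.93, 0.08, -0.03, -0.09, -0.15, 1.0, -0.28, -0.93, 0.08, -0.03, -0.09, -0.16, 1.0, -0.26, -0.94, 0.08, -0.03, -0.09, -0.15, 1.0, -0.24, -0.94, 0.08, -0.03, -0.08, -0.16, 1.0, -0.21, -0.95, 0.08, -0.03, -0.09, -0.15, 1.0]
[-0.19, -0.96, 0.07, -0.03, -0.08, -0.16, 1.0, -0.17, -0.96, 0.07, -0.03, -0.09, -0.15, 1.0, -0.14, -0.96, 0.07, -0.03, -0.08, -0.16, 1.0, -0.12, -0.97, 0.07, -0.02, -0.09, -0.15, 1.0, -0.1, -0.97, 0.07, -0.03, -0.08, -0.16, 1.0]
[-0.07, -0.97, 0.06, -0.02, -0.09, -0.15, 1.0, -0.05, -0.98, 0.06, -0.03, -0.08, -0.16, 1.0]
```

Request:
{"fn": "servo_tool", "kwargs": {"motion": [-0.6, -0.75, 0.05, -0.03, -0.09, -0.15, 1, -0.6, -0.8, 0.05, -0.03, -0.09, -0.15, 1, -0.55, -0.8, 0.05, -0.03, -0.09, -0.15, 1, -0.55, -0.8, 0.05, -0.03, -0.09, -0.15, 1, -0.55, -0.8, 0.05, -0.03, -0.09, -0.15, 1]}}

```text
t: 1.92
eef_pos: [0.2747, 0.5349, 0.2998]
tool_rot: [0.035, 0.129, 0.991, 0.005]
contact_force: [0.2, 1.4, 0.5]
gripper_width: 0.001
grasp_force: 0.0
```

Request:
{"fn": "servo_tool", "kwargs": {"motion": [-0.5, -0.85, 0.05, -0.03, -0.09, -0.15, 1, -0.5, -0.85, 0.05, -0.03, -0.09, -0.15, 1, -0.45, -0.85, 0.05, -0.03, -0.09, -0.15, 1, -0.45, -0.85, 0.05, -0.03, -0.09, -0.15, 1, -0.45, -0.85, 0.05, -0.03, -0.09, -0.15, 1]}}

```text
t: 2.55
eef_pos: [0.303, 0.4413, 0.2973]
tool_rot: [0.071, 0.073, 0.995, 0.01]
contact_force: [-0.4, -1.0, -1.6]
gripper_width: -0.001
grasp_force: 0.0
```

Request:
{"fn": "servo_tool", "kwargs": {"motion": [-0.4, -0.9, 0.1, -0.03, -0.09, -0.15, 1, -0.4, -0.9, 0.1, -0.03, -0.09, -0.15, 1, -0.35, -0.9, 0.1, -0.03, -0.09, -0.15, 1, -0.35, -0.9, 0.1, -0.03, -0.09, -0.15, 1, -0.35, -0.9, 0.1, -0.03, -0.09, -0.15, 1]}}

```text
t: 3.18
eef_pos: [0.332, 0.3479, 0.2907]
tool_rot: [0.106, 0.016, 0.994, 0.014]
contact_force: [0.2, -0.3, -0.7]
gripper_width: -0.002
grasp_force: 0.0
```

Request:
{"fn": "servo_tool", "kwargs": {"motion": [-0.3, -0.95, 0.1, -0.03, -0.09, -0.15, 1, -0.3, -0.95, 0.1, -0.03, -0.09, -0.15, 1, -0.25, -0.95, 0.1, -0.03, -0.09, -0.15, 1, -0.25, -0.95, 0.1, -0.03, -0.09, -0.15, 1, -0.2, -0.95, 0.1, -0.03, -0.09, -0.15, 1]}}

```text
t: 3.8
eef_pos: [0.3609, 0.2535, 0.2842]
tool_rot: [0.14, -0.04, 0.989, 0.019]
contact_force: [-0.4, 0.5, 0.5]
gripper_width: -0.003
grasp_force: 0.0
```

Run:
```python
from plan import *
stat()
A=np.array([.40,.125,.28]);
plan([(A,ori(1.0))])
```

```text
t 3.8 p [0.361 0.253 0.284] rel bar u,v,z -0.111 0.134 0.099 d [ 0.275  0.049 -0.96 ] F [-0.4  0.5  0.5] q [-1.    0.01  0.15  2.25  0.28  0.68  0.59] gw -0.0
[-0.19, -0.94, 0.06, -0.04, -0.27, -0.15, 1.0, -0.17, -0.94, 0.06, -0.04, -0.27, -0.15, 1.0, -0.14, -0.95, 0.06, -0.04, -0.27, -0.16, 1.0, -0.12, -0.95, 0.06, -0.04, -0.27, -0.15, 1.0, -0.09, -0.95, 0.06, -0.05, -0.28, -0.16, 1.0]
[-0.07, -0.96, 0.06, -0.04, -0.27, -0.15, 1.0, -0.04, -0.95, 0.06, -0.05, -0.28, -0.16, 1.0]
```

Request:
{"fn": "servo_tool", "kwargs": {"motion": [-0.2, -0.95, 0.05, -0.04, -0.27, -0.15, 1, -0.15, -0.95, 0.05, -0.04, -0.27, -0.15, 1, -0.15, -0.95, 0.05, -0.04, -0.27, -0.15, 1, -0.1, -0.95, 0.05, -0.04, -0.27, -0.15, 1, -0.1, -0.95, 0.05, -0.04, -0.27, -0.15, 1]}}

```text
t: 4.42
eef_pos: [0.3878, 0.1613, 0.2822]
tool_rot: [0.24, -0.096, 0.966, 0.03]
contact_force: [0.1, -1.5, -0.1]
gripper_width: -0.0
grasp_force: 0.0
```

Run:
```python
from plan import *
stat()
a=1.0; P=tcp(0,a,.058); print(P)
plan([(P-.035*k-.035*u+.03*k,ori(a)),(P-.03*k,ori(a))])
```

```text
t 4.425 p [0.388 0.161 0.282] rel bar u,v,z -0.108 0.038 0.097 d [ 0.457  0.104 -0.883] F [ 0.1 -1.5 -0.1] q [-0.89 -0.11  0.21  2.42  0.56  0.45  0.63] gw -0.0
[0.45451877 0.13886088 0.22245897]
[0.09, -0.47, 0.86, -0.02, -0.14, -0.08, 1.0, 0.11, -0.47, 0.86, -0.03, -0.14, -0.08, 1.0, 0.14, -0.48, 0.85, -0.02, -0.14, -0.08, 1.0, 0.16, -0.48, 0.85, -0.03, -0.13, -0.08, 1.0, -0.27, -0.0, 0.67, 0.0, -0.0, -0.0, 1.0]
[-0.26, -0.0, 0.66, 0.0, -0.0, -0.0, 1.0, -0.27, -0.0, 0.67, 0.0, -0.0, -0.0, 1.0]
```

Request:
{"fn": "servo_tool", "kwargs": {"motion": [0.1, -0.45, 0.85, -0.02, -0.14, -0.08, 1, 0.1, -0.45, 0.85, -0.02, -0.14, -0.08, 1, 0.15, -0.5, 0.85, -0.02, -0.14, -0.08, 1, 0.15, -0.5, 0.85, -0.02, -0.14, -0.08, 1]}}

```text
t: 4.92
eef_pos: [0.4103, 0.1387, 0.242]
tool_rot: [0.268, -0.111, 0.957, 0.02]
contact_force: [-0.6, -1.0, -0.7]
gripper_width: 0.001
grasp_force: 0.0
```

Run:
```python
from plan import *
stat()
a=1.0; P=tcp(0,a,.058); print(P)
plan([(P-.03*k,ori(a))])
```

```text
t 4.925 p [0.41  0.139 0.242] rel bar u,v,z -0.092 0.011 0.057 d [ 0.509  0.098 -0.855] F [-0.6 -1.  -0.7] q [-0.07  0.03 -0.52  2.44  0.93  0.27  0.36] gw 0.0
[0.45451877 0.13886088 0.22245897]
[-0.14, -0.11, 0.81, -0.05, -0.04, -0.02, 1.0, -0.13, -0.11, 0.81, -0.05, -0.05, -0.02, 1.0, -0.13, -0.12, 0.81, -0.05, -0.04, -0.01, 1.0, -0.12, -0.13, 0.82, -0.06, -0.05, -0.02, 1.0]
```

Request:
{"fn": "servo_tool", "kwargs": {"motion": [-0.1, -0.1, 0.8, -0.05, 0, 0, 1, -0.1, -0.1, 0.8, -0.05, 0, 0, 1]}}

```text
t: 5.18
eef_pos: [0.431, 0.1377, 0.2165]
tool_rot: [0.267, -0.112, 0.957, 0.027]
contact_force: [-0.2, -0.4, 1.0]
gripper_width: 0.002
grasp_force: 0.0
```

Run:
```python
from plan import *
stat()
a=1.04; P=tcp(0,a,.058)
plan([(P-.03*k,ori(a))])
```

```text
t 5.175 p [0.431 0.138 0.217] rel bar u,v,z -0.072 0.005 0.032 d [ 0.505  0.111 -0.856] F [-0.2 -0.4  1. ] q [-0.09  0.13 -0.47  2.43  1.24  0.24  0.09] gw 0.0
[-0.24, -0.1, 0.79, -0.06, 0.04, -0.04, 1.0, -0.25, -0.11, 0.79, -0.06, 0.05, -0.05, 1.0]
```

Request:
{"fn": "servo_tool", "kwargs": {"motion": [-0.25, -0.1, 0.8, -0.05, 0.05, -0.05, 1, -0.25, -0.1, 0.8, -0.05, 0.05, -0.05, 1]}}

```text
t: 5.42
eef_pos: [0.4561, 0.1406, 0.1941]
tool_rot: [0.259, -0.123, 0.958, 0.031]
contact_force: [0.1, 0.7, 0.3]
gripper_width: -0.0
grasp_force: 0.0
```

Run:
```python
from plan import *
stat()
a=cv2.resize(save("top","pics/t2.png")[150:230,170:270],(400,320),interpolation=3)
b=cv2.resize(save("side","pics/s2.png")[100:228,190:318],(400,400),interpolation=3)
a=cv2.copyMakeBorder(a,0,80,0,0,0)
cv2.imwrite("pics/d.png",np.hstack([a,b])[:,:,::-1])
f=lambda th:1.06+.6*th/.9
plan([(tcp(t,f(t),.058)+.002*k,ori(f(t))) for t in np.arange(0,.96,.06)],step=.013)
```

```text
t 5.425 p [0.456 0.141 0.194] rel bar u,v,z -0.047 0.001 0.009 d [ 0.488  0.124 -0.864] F [0.1 0.7 0.3] q [-0.09  0.22 -0.44  2.39  1.41  0.22 -0.02] gw -0.0
[-0.28, -0.02, -0.48, -0.0, 0.04, 0.01, 1.0, -0.28, -0.02, -0.49, -0.01, 0.03, 0.01, 1.0, -0.28, -0.02, -0.48, -0.0, 0.04, 0.0, 1.0, -0.29, 0.0, -0.23, -0.0, 0.13, 0.0, 1.0, -0.29, 0.0, -0.24, -0.0, 0.13, 0.0, 1.0]
[-0.29, 0.0, -0.23, -0.0, 0.14, 0.0, 1.0, -0.29, 0.0, -0.23, -0.0, 0.13, 0.0, 1.0, -0.3, 0.0, -0.22, -0.0, 0.13, 0.0, 1.0, -0.29, 0.0, -0.23, -0.0, 0.14, 0.0, 1.0, -0.3, 0.0, -0.22, -0.0, 0.13, 0.0, 1.0]
[-0.3, 0.0, -0.22, -0.0, 0.13, 0.0, 1.0, -0.31, 0.0, -0.21, -0.0, 0.14, 0.0, 1.0, -0.3, 0.0, -0.22, -0.0, 0.13, 0.0, 1.0, -0.31, 0.0, -0.21, -0.0, 0.13, 0.0, 1.0, -0.31, 0.0, -0.21, -0.0, 0.14, 0.0, 1.0]
[-0.31, 0.0, -0.2, -0.0, 0.13, 0.0, 1.0, -0.31, 0.0, -0.21, -0.0, 0.13, 0.0, 1.0, -0.32, -0.0, -0.2, -0.0, 0.14, 0.0, 1.0, -0.31, -0.0, -0.2, -0.0, 0.13, 0.0, 1.0, -0.32, -0.0, -0.19, -0.0, 0.13, 0.0, 1.0]
[-0.32, -0.0, -0.2, -0.0, 0.14, 0.0, 1.0, -0.33, -0.0, -0.19, -0.0, 0.13, 0.0, 1.0, -0.32, -0.0, -0.19, -0.0, 0.13, 0.0, 1.0, -0.33, -0.0, -0.18, -0.0, 0.14, 0.0, 1.0, -0.32, -0.0, -0.18, -0.0, 0.13, 0.0, 1.0]
[-0.33, -0.0, -0.18, -0.0, 0.13, 0.0, 1.0, -0.33, -0.0, -0.18, -0.0, 0.14, 0.0, 1.0, -0.33, -0.0, -0.17, -0.0, 0.13, 0.0, 1.0, -0.33, -0.0, -0.18, -0.0, 0.13, 0.0, 1.0, -0.34, -0.0, -0.16, -0.0, 0.14, 0.0, 1.0]
[-0.33, -0.0, -0.17, -0.0, 0.13, 0.0, 1.0, -0.34, -0.0, -0.16, -0.0, 0.13, 0.0, 1.0, -0.34, -0.0, -0.17, -0.0, 0.14, 0.0, 1.0]
```

View pics/d.png

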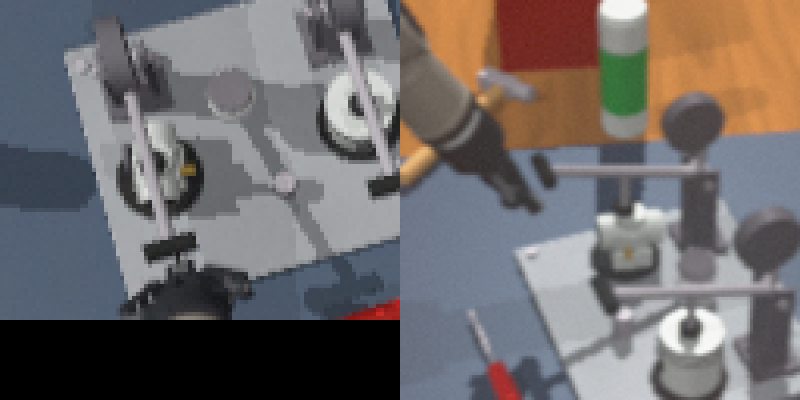

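The crop shows the fingertips at side crop (530,205), just in front of and below the left bar (543,170), centred on it from the top. Now I'll lift slowly.

Request:
{"fn": "servo_tool", "kwargs": {"motion": [-0.3, 0, -0.5, 0, 0.05, 0, 1, -0.3, 0, -0.5, 0, 0.05, 0, 1, -0.3, 0, -0.5, 0, 0.05, 0, 1, -0.3, 0, -0.25, 0, 0.13, 0, 1]}}

```text
t: 6.02
eef_pos: [0.4576, 0.1415, 0.2367]
tool_rot: [0.238, -0.123, 0.963, 0.028]
contact_force: [-0.9, -0.8, -2.6]
gripper_width: 0.002
grasp_force: 1.3
```

Request:
{"fn": "servo_tool", "kwargs": {"motion": [-0.3, 0, -0.25, 0, 0.13, 0, 1, -0.3, 0, -0.25, 0, 0.13, 0, 1, -0.3, 0, -0.2, 0, 0.13, 0, 1]}}

```text
t: 6.4
eef_pos: [0.4662, 0.1439, 0.2564]
tool_rot: [0.208, -0.124, 0.97, 0.024]
contact_force: [-5.4, -0.9, -0.5]
gripper_width: -0.001
grasp_force: 2.5
```

```bash
cat > look.py <<'E'
from plan import *
import sys
stat()
a=cv2.resize(save("top","pics/t.png")[140:230,170:270],(400,360),interpolation=3)
b=cv2.resize(save("side","pics/s.png")[70:198,190:318],(400,400),interpolation=3)
a=cv2.copyMakeBorder(a,0,40,0,0,0)
cv2.imwrite("pics/"+sys.argv[1]+".png",np.hstack([a,b])[:,:,::-1])
E
python3 look.py e
```

```text
t 6.4 p [0.466 0.144 0.256] rel bar u,v,z -0.036 0.002 0.071 d [ 0.398  0.099 -0.912] F [-5.4 -0.9 -0.5] q [ 0.17  0.14 -0.68  2.24  0.49  0.42  0.92] gw -0.0
```

View pics/e.png

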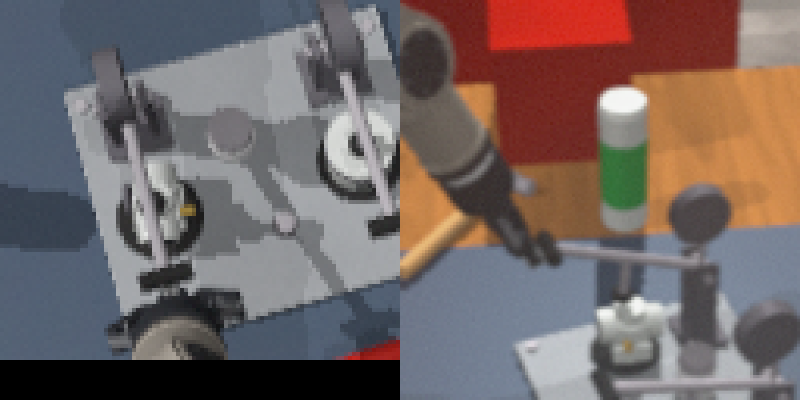

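The crop shows the bar (545,248) still down with the fingertips at (528,258) against its front. The finger slid up the bar because it was too steep. I'll back off, go further underneath at a shallower tilt and push more forward.

Run:
```python
from plan import *
a=.87;P=tcp(0,a,.04); print(P)
plan([(np.array([.438,.137,.236]),ori(1.1)),(np.array([.440,.137,.192]),ori(1.0))])
```

```text
[0.46145997 0.14063547 0.2020318 ]
[0.88, 0.01, 0.17, -0.01, -0.16, 0.01, 1.0, 0.88, 0.01, 0.15, -0.01, -0.16, 0.02, 1.0, 0.3, -0.01, 0.67, 0.0, -0.22, -0.0, 1.0, 0.33, -0.01, 0.66, 0.0, -0.22, -0.0, 1.0, 0.35, -0.0, 0.64, 0.0, -0.22, -0.0, 1.0]
```

Request:
{"fn": "servo_tool", "kwargs": {"motion": [0.9, 0, 0.15, 0, -0.15, 0, 1, 0.9, 0, 0.15, 0, -0.15, 0, 1, 0.3, 0, 0.65, 0, -0.2, 0, 1, 0.35, 0, 0.65, 0, -0.2, 0, 1, 0.35, 0, 0.65, 0, -0.2, 0, 1]}}

```text
t: 7.12
eef_pos: [0.4409, 0.1353, 0.2018]
tool_rot: [0.269, -0.121, 0.955, 0.029]
contact_force: [0.8, 0.8, 0.3]
gripper_width: -0.002
grasp_force: 0.0
```

Run:
```python
from plan import *
stat()
a=.87;P=tcp(0,a,.04); 
plan([(P-.025*k,ori(a))])
```

```text
t 7.125 p [0.441 0.135 0.202] rel bar u,v,z -0.063 -0.0 0.017 d [ 0.506  0.12  -0.854] F [0.8 0.8 0.3] q [-0.09  0.17 -0.45  2.43  1.46  0.22 -0.09] gw -0.0
[-0.13, 0.01, 0.81, -0.03, -0.51, 0.02, 1.0, -0.07, 0.01, 0.81, -0.03, -0.52, 0.01, 1.0]
```

Request:
{"fn": "servo_tool", "kwargs": {"motion": [-0.1, 0, 0.8, 0, -0.3, 0, 1, -0.1, 0, 0.8, 0, -0.5, 0, 1, 0, 0, 0, 0, -0.3, 0, 1]}}

```text
t: 7.5
eef_pos: [0.4495, 0.1344, 0.1699]
tool_rot: [0.297, -0.13, 0.946, 0.016]
contact_force: [-0.2, 0.3, -2.9]
gripper_width: 0.004
grasp_force: 0.0
```

Run:
```python
from plan import *
stat()
a=.87;P=tcp(0,a,.04); 
plan([(P-.025*k,ori(a))])
```

```text
t 7.5 p [0.449 0.134 0.17 ] rel bar u,v,z -0.055 -0.003 -0.015 d [ 0.558  0.109 -0.823] F [-0.2  0.3 -2.9] q [ 0.38  0.41 -1.01  2.44  1.85  0.53 -0.37] gw 0.0
[-0.75, 0.13, 0.07, -0.21, -0.65, 0.23, 1.0]
```

Request:
{"fn": "servo_tool", "kwargs": {"motion": [-0.4, 0.1, 0.1, -0.1, -0.2, 0.1, 1, -0.4, 0.1, 0.1, -0.1, -0.3, 0.1, 1]}}

```text
t: 7.75
eef_pos: [0.4639, 0.1415, 0.1759]
tool_rot: [0.33, -0.118, 0.936, 0.04]
contact_force: [0.5, 0.0, -0.6]
gripper_width: 0.001
grasp_force: 0.0
```

Run:
```python
from plan import *
stat()
a=.87;P=tcp(0,a,.04); 
plan([(P,ori(a))])
```

```text
t 7.75 p [0.464 0.142 0.176] rel bar u,v,z -0.039 0.0 -0.009 d [ 0.609  0.153 -0.779] F [ 0.5  0.  -0.6] q [ 0.46  0.47 -1.11  2.44  2.    0.6  -0.49] gw 0.0
[-0.36, -0.01, -0.55, -0.01, -0.07, 0.0, 1.0, -0.37, -0.01, -0.54, -0.01, -0.08, 0.01, 1.0]
```

Request:
{"fn": "servo_tool", "kwargs": {"motion": [-0.35, 0, -0.5, 0, -0.1, 0, 1, -0.35, 0, -0.5, 0, -0.1, 0, 1, -0.35, 0, -0.1, 0, 0, 0, 1]}}

```text
t: 8.12
eef_pos: [0.4638, 0.1418, 0.2047]
tool_rot: [0.342, -0.118, 0.931, 0.042]
contact_force: [-9.8, -3.3, -0.7]
gripper_width: 0.001
grasp_force: 4.2
```

Request:
{"fn": "servo_tool", "kwargs": {"motion": [-0.35, 0, -0.1, 0, 0, 0, 1, -0.35, 0, -0.1, 0, 0, 0, 1, -0.35, 0, -0.1, 0, 0, 0, 1]}}

```text
t: 8.5
eef_pos: [0.4744, 0.1448, 0.2218]
tool_rot: [0.341, -0.119, 0.932, 0.042]
contact_force: [-9.9, -3.3, 1.5]
gripper_width: 0.002
grasp_force: 0.0
```

```bash
python3 look.py f
```

```text
t 8.5 p [0.474 0.145 0.222] rel bar u,v,z -0.028 0.001 0.037 d [ 0.625  0.158 -0.765] F [-9.9 -3.3  1.5] q [ 0.57  0.37 -1.19  2.39  1.84  0.5  -0.34] gw 0.0
```

View pics/f.png

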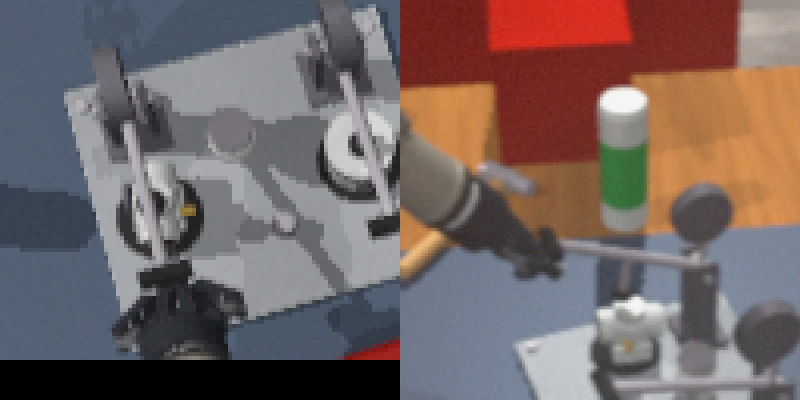

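The crop shows the bar at side (548,242), up about 19 mm from (543,264), so it is rising. The force is almost purely horizontal, meaning I'm pushing too far forward, so I'll follow the tangent more steeply.

Request:
{"fn": "servo_tool", "kwargs": {"motion": [-0.25, 0, -0.25, 0, 0, 0, 1, -0.25, 0, -0.25, 0, 0, 0, 1]}}

```text
t: 8.85
eef_pos: [0.4787, 0.1461, 0.2384]
tool_rot: [0.343, -0.118, 0.931, 0.042]
contact_force: [-0.8, -0.4, -3.2]
gripper_width: 0.0
grasp_force: 1.2
```

Request:
{"fn": "servo_tool", "kwargs": {"motion": [-0.3, 0, -0.2, 0, 0, 0, 1, -0.3, 0, -0.2, 0, 0, 0, 1]}}

```text
t: 9.1
eef_pos: [0.4831, 0.1471, 0.2528]
tool_rot: [0.344, -0.117, 0.931, 0.042]
contact_force: [-0.8, 0.4, -2.1]
gripper_width: -0.001
grasp_force: 1.0
```

Run:
```python
from plan import *
stat()
p,q,o=now()
th0=.245
A0=np.arcsin(-q.as_matrix()[2,2]); C0=HIN+R.from_rotvec(v*th0).apply(BAR-HIN); rel=q.inv().apply(C0-p);print(rel)
W=[]
for d in np.arange(.1,.72,.1):
    Q=ori(A0+.7*d); C=HIN+R.from_rotvec(v*(th0+d)).apply(BAR-HIN); W.append((C-Q.apply(rel),Q))
plan(W,step=.007)
```

```text
t 9.1 p [0.483 0.147 0.253] rel bar u,v,z -0.019 0.001 0.068 d [ 0.63   0.159 -0.76 ] F [-0.8  0.4 -2.1] q [ 0.59  0.28 -1.18  2.35  1.69  0.41 -0.2 ] gw -0.0
[-0.01657003 -0.0008993   0.04187118]
[-0.29, -0.0, -0.08, -0.0, 0.12, 0.0, 1.0, -0.29, -0.0, -0.09, -0.0, 0.12, 0.0, 1.0, -0.28, -0.0, -0.1, -0.01, 0.11, 0.0, 1.0, -0.28, -0.0, -0.1, -0.0, 0.12, 0.01, 1.0, -0.29, -0.0, -0.08, -0.0, 0.12, -0.0, 1.0]
[-0.29, -0.0, -0.08, -0.0, 0.11, -0.0, 1.0, -0.29, -0.0, -0.09, -0.0, 0.12, -0.0, 1.0, -0.29, -0.0, -0.09, -0.0, 0.11, -0.0, 1.0, -0.29, -0.0, -0.07, -0.0, 0.12, -0.0, 1.0, -0.29, -0.0, -0.07, -0.0, 0.12, -0.0, 1.0]
[-0.29, -0.0, -0.08, -0.0, 0.11, -0.0, 1.0, -0.29, -0.0, -0.09, -0.0, 0.12, -0.0, 1.0, -0.29, -0.0, -0.06, -0.0, 0.12, -0.0, 1.0, -0.29, -0.0, -0.07, -0.0, 0.12, -0.0, 1.0, -0.29, -0.0, -0.07, -0.0, 0.11, -0.0, 1.0]
[-0.3, -0.0, -0.07, -0.0, 0.12, -0.0, 1.0, -0.29, -0.0, -0.06, -0.0, 0.12, -0.0, 1.0, -0.29, -0.0, -0.06, -0.0, 0.11, -0.0, 1.0, -0.3, -0.0, -0.06, -0.0, 0.12, -0.0, 1.0, -0.29, -0.0, -0.07, -0.0, 0.11, -0.0, 1.0]
[-0.3, -0.0, -0.05, -0.0, 0.12, -0.0, 1.0, -0.29, -0.0, -0.05, -0.0, 0.12, -0.0, 1.0, -0.3, -0.0, -0.06, -0.0, 0.11, -0.0, 1.0, -0.29, -0.0, -0.06, -0.0, 0.12, -0.0, 1.0, -0.3, -0.0, -0.04, -0.0, 0.12, -0.0, 1.0]
[-0.3, -0.0, -0.04, -0.0, 0.12, -0.0, 1.0, -0.29, -0.0, -0.05, -0.0, 0.11, -0.0, 1.0, -0.3, -0.0, -0.05, -0.0, 0.12, -0.0, 1.0]
```

Request:
{"fn": "servo_tool", "kwargs": {"motion": [-0.3, 0, -0.1, 0, 0.12, 0, 1, -0.3, 0, -0.1, 0, 0.12, 0, 1, -0.3, 0, -0.1, 0, 0.12, 0, 1, -0.3, 0, -0.1, 0, 0.12, 0, 1]}}

```text
t: 9.6
eef_pos: [0.4962, 0.1506, 0.2742]
tool_rot: [0.31, -0.119, 0.942, 0.038]
contact_force: [-1.7, -1.2, -2.1]
gripper_width: 0.003
grasp_force: 1.0
```

```bash
python3 look.py g
```

```text
t 9.6 p [0.496 0.151 0.274] rel bar u,v,z -0.006 0.001 0.089 d [ 0.576  0.145 -0.805] F [-1.7 -1.2 -2.1] q [ 0.61  0.25 -1.18  2.26  1.24  0.39  0.24] gw 0.0
```

View pics/g.png

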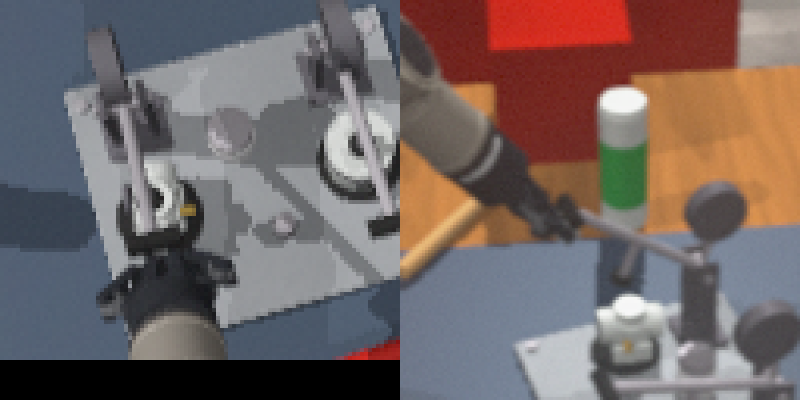

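The crop shows the arm clearly raised, bar at side (567,210), with the fingertips under its front at (570,237). I'll continue along the arc.

Run:
```python
from plan import *
for t in np.arange(0,.7,.1): print(round(t,1),proj("side",HIN+R.from_rotvec(v*t).apply(BAR-HIN)).round(1))
p,q,o=now()
for th0 in(.38,):
 A0=np.arcsin(-q.as_matrix()[2,2]); C0=HIN+R.from_rotvec(v*th0).apply(BAR-HIN); rel=q.inv().apply(C0-p);print(rel)
```

```text
0.0 [[235.8 154.6]]
0.1 [[237.3 150. ]]
0.2 [[239.4 145.4]]
0.3 [[242.  140.8]]
0.4 [[245.1 136.3]]
0.5 [[248.7 132. ]]
0.6 [[252.8 127.9]]
[-0.0214802  -0.00096108  0.04056938]
```

Request:
{"fn": "servo_tool", "kwargs": {"motion": [-0.3, 0, -0.08, 0, 0.12, 0, 1, -0.3, 0, -0.08, 0, 0.12, 0, 1, -0.3, 0, -0.08, 0, 0.12, 0, 1, -0.3, 0, -0.08, 0, 0.12, 0, 1]}}

```text
t: 10.2
eef_pos: [0.5115, 0.1544, 0.2926]
tool_rot: [0.276, -0.12, 0.953, 0.033]
contact_force: [-1.3, -1.1, -0.2]
gripper_width: -0.001
grasp_force: 0.9
```

Request:
{"fn": "servo_tool", "kwargs": {"motion": [-0.3, 0, -0.07, 0, 0.12, 0, 1, -0.3, 0, -0.07, 0, 0.12, 0, 1, -0.3, 0, -0.07, 0, 0.12, 0, 1, -0.3, 0, -0.07, 0, 0.12, 0, 1]}}

```text
t: 10.7
eef_pos: [0.5291, 0.1589, 0.3097]
tool_rot: [0.241, -0.121, 0.962, 0.029]
contact_force: [-1.7, -0.5, -0.3]
gripper_width: 0.002
grasp_force: 0.6
```

Request:
{"fn": "servo_tool", "kwargs": {"motion": [-0.3, 0, -0.06, 0, 0.12, 0, 1, -0.3, 0, -0.06, 0, 0.12, 0, 1, -0.3, 0, -0.06, 0, 0.12, 0, 1, -0.3, 0, -0.06, 0, 0.12, 0, 1]}}

```text
t: 11.2
eef_pos: [0.5478, 0.1638, 0.3246]
tool_rot: [0.206, -0.122, 0.971, 0.025]
contact_force: [-1.2, 0.1, -0.3]
gripper_width: 0.002
grasp_force: 0.3
```

Request:
{"fn": "servo_tool", "kwargs": {"motion": [-0.3, 0, -0.05, 0, 0.12, 0, 1, -0.3, 0, -0.05, 0, 0.12, 0, 1, -0.3, 0, -0.05, 0, 0.12, 0, 1]}}

```text
t: 11.58
eef_pos: [0.5628, 0.1676, 0.3344]
tool_rot: [0.18, -0.123, 0.976, 0.022]
contact_force: [-0.7, 0.4, -0.7]
gripper_width: 0.0
grasp_force: 0.1
```

```bash
python3 look.py i
python3 - <<'E'
from plan import *
for t in np.arange(.6,1.5,.1): print(round(t,1),proj("side",HIN+R.from_rotvec(v*t).apply(BAR-HIN)).round(1))
E
```

```text
t 11.575 p [0.563 0.168 0.334] rel bar u,v,z 0.063 0.001 0.149 d [ 0.345  0.087 -0.934] F [-0.7  0.4 -0.7] q [ 0.62  0.46 -1.32  1.9   0.76  0.89  0.8 ] gw 0.0
0.6 [[252.8 127.9]]
0.7 [[257.2 124. ]]
0.8 [[262.  120.5]]
0.9 [[267.  117.3]]
1.0 [[272.3 114.5]]
1.1 [[277.7 112.2]]
1.2 [[283.2 110.4]]
1.3 [[288.7 109.1]]
1.4 [[294.2 108.2]]
```

View pics/i.png

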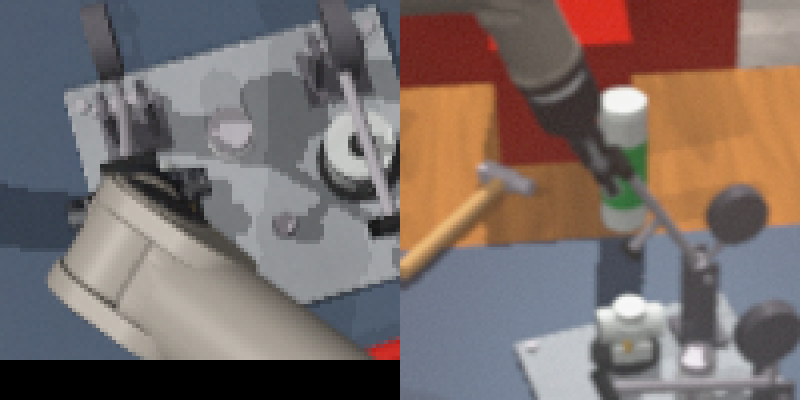

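The crop shows the bar at side (628,163), about 0.8 rad, near balance. A few more gentle rows should take it past.

Request:
{"fn": "servo_tool", "kwargs": {"motion": [-0.3, 0, -0.04, 0, 0.12, 0, 1, -0.3, 0, -0.04, 0, 0.12, 0, 1, -0.3, 0, -0.04, 0, 0.12, 0, 1, -0.3, 0, -0.03, 0, 0.12, 0, 1]}}

```text
t: 12.18
eef_pos: [0.5838, 0.173, 0.3451]
tool_rot: [0.144, -0.123, 0.982, 0.017]
contact_force: [0.5, -0.6, -0.7]
gripper_width: 0.001
grasp_force: 0.0
```

Request:
{"fn": "servo_tool", "kwargs": {"motion": [-0.25, 0, -0.03, 0, 0.12, 0, 1, -0.2, 0, 0, 0, 0.1, 0, 1, 0, 0, 0, 0, 0, 0, 1]}}

```text
t: 12.55
eef_pos: [0.5918, 0.1752, 0.348]
tool_rot: [0.129, -0.124, 0.984, 0.016]
contact_force: [0.6, -0.4, -0.3]
gripper_width: 0.002
grasp_force: 0.0
```

Run:
```python
from plan import *
stat(); b=save("side","pics/s9.png")
cv2.imwrite("pics/j.png",cv2.resize(b[70:198,190:318],(400,400),interpolation=3)[:,:,::-1])
```

```text
t 12.55 p [0.592 0.175 0.348] rel bar u,v,z 0.093 0.001 0.163 d [ 0.249  0.062 -0.966] F [ 0.6 -0.4 -0.3] q [ 0.53  0.54 -1.28  1.75  0.72  1.06  0.87] gw 0.0
```

View pics/j.png

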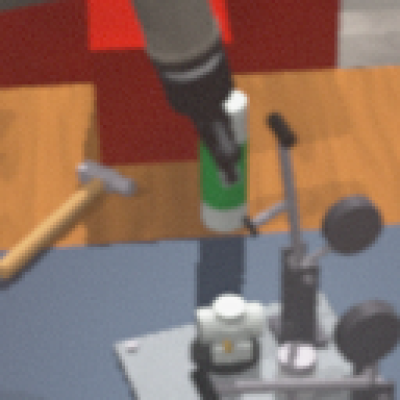

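The crop shows the bar at (280,128), past 1.1 rad and swinging back on its own, clear of the fingers. Retreating.

Request:
{"fn": "servo_tool", "kwargs": {"motion": [0.5, 0, -0.6, 0, 0, 0, 1, 0.6, 0, -0.6, 0, 0, 0, 1, 0.6, 0, -0.6, 0, 0, 0, 1, 0.6, 0, -0.6, 0, 0, 0, 1, 0.6, 0, -0.6, 0, 0, 0, 1]}}

```text
t: 13.22
eef_pos: [0.5207, 0.1574, 0.3916]
tool_rot: [0.129, -0.124, 0.984, 0.015]
contact_force: [0.4, -0.3, -0.6]
gripper_width: -0.004
grasp_force: 0.0
```

Request:
{"fn": "servo_tool", "kwargs": {"motion": [0.4, 0, -0.5, 0, 0, 0, 1, 0.2, 0, -0.2, 0, 0, 0, 1, 0, 0, 0, 0, 0, 0, 1, 0, 0, 0, 0, 0, 0, 1, 0, 0, 0, 0, 0, 0, 1]}}

```text
t: 13.85
eef_pos: [0.5076, 0.1536, 0.4012]
tool_rot: [0.128, -0.124, 0.984, 0.016]
contact_force: [0.1, 0.3, -0.5]
gripper_width: 0.001
grasp_force: 0.0
```

Request:
{"fn": "servo_tool", "kwargs": {"motion": [0, 0, 0, 0, 0, 0, 1, 0, 0, 0, 0, 0, 0, 1, 0, 0, 0, 0, 0, 0, 1, 0, 0, 0, 0, 0, 0, 1, 0, 0, 0, 0, 0, 0, 1]}}

```text
t: 14.48
eef_pos: [0.5075, 0.1536, 0.4015]
tool_rot: [0.129, -0.124, 0.984, 0.015]
contact_force: [-0.4, 1.0, 0.2]
gripper_width: 0.001
grasp_force: 0.0
```

Run:
```python
from plan import *
stat()
a=cv2.resize(save("top","pics/t.png")[130:240,160:280],(400,367),interpolation=3)
b=cv2.resize(save("side","pics/s.png")[80:240,180:340],(400,400),interpolation=3)
a=cv2.copyMakeBorder(a,0,33,0,0,0)
cv2.imwrite("pics/z.png",np.hstack([a,b])[:,:,::-1])
```

```text
t 14.475 p [0.507 0.154 0.402] rel bar u,v,z 0.006 0.001 0.217 d [ 0.25   0.062 -0.966] F [-0.4  1.   0.2] q [ 0.77  0.27 -1.38  1.86  0.42  1.01  1.07] gw 0.0
```

View pics/z.png

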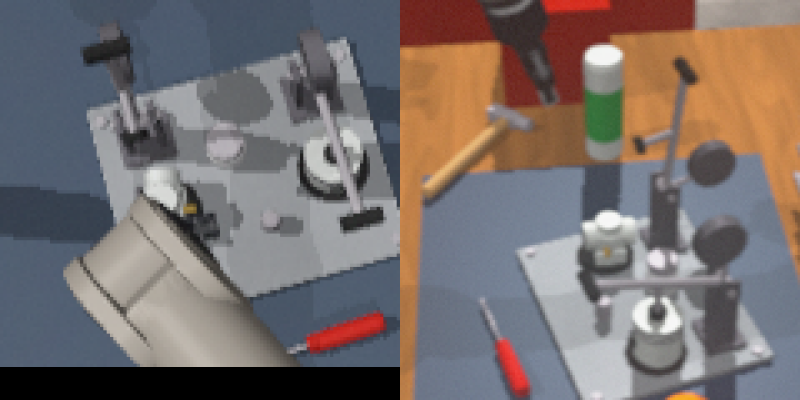

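The left bar is at side pixel (294,108), which matches the 1.4 rad stop. The right arm is down, the parts are in place and the gripper is clear, so I'm handing in.

```bash
python3 -c "
from station import bot
print(bot.hand_in())"
```

```text
the job is handed in; nothing more can be done
None
```

The left arm, over the carburettor, is raised to its 1.4 rad stop and stays there by itself; the piston's arm is still down, the parts and bench items look undisturbed, the gripper is clear, and the job was handed in at about 14.5 s.

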